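# Change over the trays of two dish loaders

### The arm

A 7-joint arm with a two-finger parallel gripper is mounted at the origin on a cart in front of the work surface, level with it; the furniture and walls round the work are solid. World frame = base frame: x ahead of the robot, y to its left, z up, the work surface at z = 0. Lengths are in m, angles in rad, forces in N, time in s.
With the tool pointing down it reaches from about 0.35 to 0.9 m from the base axis. Payload 8.1 kg.
Tool frame: the origin (TCP) lies at the very end of the fingers, on their centre line; the grasp point (between the pads) lies 19 mm behind it (grasp_offset is the distance from the TCP to the grasp point, in m); z points along the fingers, y is the line along which they close (so a half turn about z gives the same grasp; the last joint's range is limited). The gripper opens to 92 mm and grips with 3 to 60 N. Pads are 19 mm wide; open, the fingers measure 130 mm over their backs; the gripper's body (75 mm by 190 mm) begins 47 mm behind the grasp point.
Start: joints at [1.121, 0.434, 0.025, 1.573, -0.012, 1.134, -0.075], TCP at [0.212, -0.588, 0.227] pointing down, gripper open.
Joint ranges: [-2.62, 2.62], [-0.44, 2.09], [-1.27, 1.32], [0.08, 2.57], [-1.32, 4.46], [0.12, 2], [-2.74, 2.74]. Speed limits (rad/s): [2.22, 2.22, 3.01, 3.01, 3.14, 3.14, 3.14].

### API

Orientations are given as a rotation vector (axis times angle).
In Python, from cell import observe, get_image, camera_params, sign_off, silhouettes, grasp_offset gives the robot as it stands. The module is installed in compiled form; this text tells all that it offers.
- The arm moves only by the tool jog_arm, never from a script. Its argument "motion" is a list that holds one entry, the list of rows, each a list of 7 numbers: the shift along the tool's x, y, z in m, then the turn, a rotation vector about the tool's x, y, z in rad, then the closure, from -1 (fully open) to 1 (shut), so that 0 is half open. In form: [[[dx, dy, dz, wx, wy, wz, hand], ...]]. A call has 1 to 10 rows; each row is the pose to reach, as a shift and turn from the pose commanded when the call began, along the tool's axes at that moment; what a row does not reach only later rows make up. A row lasts 1/12 s, in which the tool goes at most 41.7 mm and 7.16 degrees, less where a joint would pass 70% of its speed; a pose out of reach is approached as far as the arm can. A call with a gripper value outside its range is refused whole. The fingers move at their own pace and stop on an object; "force" is the grip in N (left out, the last holds). Time passes only in rows, so rows that repeat a pose let the fingers close. It gives the time, the measured TCP pose, the force, the opening and the grip force at its end, in the units of the state.
- observe(): the state, without advancing time (a new reading comes with each control period).
- get_image(name): name is "side" or "top"; returns the picture (420x560x3 uint8, red, green, blue); there is no depth.
- camera_params(name): a dict with "vertical_fov" (degrees; the focal length in pixels is half the picture's height over the tangent of half this angle, whatever the lens; pixels are square), "cx", "cy" (the principal point, pixels), "T" (4x4, takes a point from camera to world coordinates). Camera axes: x right, y down, z forward; pixel columns grow to the right and rows downward; lengths in m; the calibration is good to about 2 mm. A picture is of the moment at which its call begins. camera_params takes no time and is no camera call.
- sign_off(): hands the job in; it is judged then, once.
Trained networks look in the newest picture that a camera, given by its name, has taken for a name from the list of things; names that differ only in an ending like _2 or _b are one class to them, and where a whole thing is asked for, a point or a joint stands for the part that bears it (a point fixed in the world has none). Each returns a list of dicts, best first, with "p" (0 to 1); they miss things now and then, are a little off and sometimes report something else, mostly with a low value. They report only what shows in the picture. A call takes as long as a camera call.
- silhouettes(query, camera): "mask" (420x560 bool, what is visible of it) and "pixel" ([column, row] in pixels, amid what is visible of it).
The state is a dict: "clock": time; "joints": joint angles; "dq": joint speeds; "joint_efforts": joint torques, N m; "position": TCP position; "ee_rot": TCP orientation; "force": force on the tool from outside, world axes, zero at the start; "ft_torque": the same for the moment, N m; "width": opening from 0.0 (shut) to 1.0 (fully open); "gripper_force": force on a finger pad.
Only numpy, scipy, OpenCV 4.12 (cv2) and the standard library are available. Lean on these libraries where they do the work, as an engineer would, in place of code of your own. Each camera call takes 0.05 s, during which the arm holds its last target. There are 200 camera calls.

### The job

One of the two dish loaders has its empty tray left standing out: with the outside of a finger, push that tray fully home first. Then hook a fingertip behind the front lip of the other loader's tray, which is shut and carries a petri dish, and draw it out along its rail to its stop, the dish staying flat in its recess. Do not pinch the lips or lift anything, leave the other things as they stand, and finish clear of everything.

Things in the scene. Friction and masses are not known exactly. Their poses are not given: they have to be found in the camera images.
- loader_a: Fixed white dish loader, whose empty tray stands out at the start. Housing 140 (x) x 112 (y) x 55 high, open at its front (own -x, toward the robot), on a 6 mm base plate that runs 48 mm further forward. Origin: centre of the housing's underside; x to its back along the rail, z up. Housing front at x = -70 mm. Its tray, 88 wide, when shut has its lip at x = -120 mm.
- loader_b: Fixed white dish loader, whose tray is shut at the start, a petri dish on it under the roof. Housing 140 (x) x 112 (y) x 55 high, open at its front (own -x, toward the robot), on a 6 mm base plate that runs 48 mm further forward. Origin: centre of the housing's underside; x to its back along the rail, z up. Housing front at x = -70 mm. Its tray, 88 wide, when shut has its lip at x = -120 mm.
- lip_a (a point): Upright steel lip across the front of the empty tray, the one to push home: 88 wide (y), 6 thick (x), top edge 40 mm above the worktop. Origin: middle of its top edge; x to the loader's back, z up. Behind it (+x) an open pocket 44 mm long, floor 16 mm above the worktop, takes a fingertip from above; further back the tray is 26 mm high. The worktop before the lip is clear.
- lip_b (a point): Upright steel lip across the front of the tray with the dish, the one to draw out: 88 wide (y), 6 thick (x), top edge 40 mm above the worktop. Origin: middle of its top edge; x to the loader's back, z up. Behind it (+x) an open pocket 44 mm long, floor 16 mm above the worktop, takes a fingertip from above; further back the tray is 26 mm high. The worktop before the lip is clear.
- tray_a (a joint): Travel of the empty tray along its straight rail, m: 0 = fully home, grows as it is drawn out to the front (the loader's own -x), 0.100 = at its stop. It stays where it is left; friction about 1.5 N plus 6 N per m/s. Starts at 0.05 to 0.09.
- tray_b (a joint): Travel of the tray with the dish along its straight rail, m: 0 = fully home, grows as it is drawn out to the front (the loader's own -x), 0.100 = at its stop. It stays where it is left; friction about 1.5 N plus 6 N per m/s. Starts at 0.
- dish: Petri dish, 65 mm across, 16 high, loose, lying in the recess of loader_b's tray (hidden under the roof at the start). Origin: centre of its underside; z up
- seat_b (a point): Centre of the floor of the round recess (69 mm across, 10 deep) of loader_b's tray, 89.5 mm behind its lip, 16 mm above the worktop; moves with the tray
- timer: Flat white bench timer, 62 x 62 x 18, on the roof of loader_a. Bystander, loose: leave it alone. Origin: centre of its underside
- tape_roll: Flat roll of tape, 68 across, 19 high, lying on the roof of loader_b. Bystander, loose: leave it alone. Origin: centre of its underside
- vial: Capped sample vial, 24 across, 56 high, on the worktop to the left. Bystander, loose: leave it alone. Origin: centre of its underside
- brass_weight: Brass knob weight, 24 across, 38 high, on the worktop to the left. Bystander, loose: leave it alone. Origin: centre of its underside
- small_beaker: Small glass beaker, 54 across, 60 high, on the worktop to the right. Bystander, loose: leave it alone. Origin: centre of its underside
- steel_weight: Small steel knob weight, 18 across, 30 high, on the worktop to the right. Bystander, loose: leave it alone. Origin: centre of its underside

How it is judged:
By the outcome, as a careful person would: the job done as asked, in the order asked, and still so for the second after the job is handed in, with the robot touching nothing.
It also fails if it takes over 48 s, if anything falls off the work surface, if the arm or the gripper's body presses on something with over 40 N, if the wrist force passes 120 N, or if a joint passes its speed limit or range.

## Working session

There is one attempt and no reset: what is moved stays moved. The work goes in short steps, Python scripts to look and compute and a tool call to move; the robot and the scene stay as the last step left them, time stands still between calls to the robot, and variables do not carry over. Pictures are saved under pics/ and viewed, at most 10 in all, crops included, and the job is handed in when it is done.

Besides the shell and the picture viewer there is one more tool, called in YAML: its name, and indented under it one key for each argument. jog_arm: Moves the arm, as the interface text tells. Its arguments: {"type":"object","properties":{"motion":{"type":"array"},"force":{"type":"number"}},"required":["motion"]}

```bash
mkdir -p pics; python3 - <<'E'
from cell import *
import cv2,numpy as np
for n in("side","top"):
    cv2.imwrite(f"pics/{n}0.png",get_image(n)[:,:,::-1]); p=camera_params(n); print(n,p["vertical_fov"],p["cx"],p["cy"],np.round(p["T"],4).tolist())
    for q in("loader_a","lip_a","lip_b","timer","tape_roll"):
        print(q,[(round(d["p"],2),np.round(d["pixel"]).tolist(),int(d["mask"].sum())) for d in silhouettes(q,n)])
s=observe();print(s)
E
```

```text
side 57.85364549760647 273.5182760928551 209.48812196636842 [[-0.86, -0.3243, 0.394, 0.2004], [-0.5098, 0.5777, -0.6374, 0.6966], [-0.0209, -0.7491, -0.6622, 0.7519], [0.0, 0.0, 0.0, 1.0]]
loader_a [(0.73, [289.0, 191.0], 2352), (0.66, [245.0, 238.0], 1876), (0.47, [258.0, 240.0], 720)]
lip_a [(0.64, [311.0, 194.0], 1057), (0.58, [260.0, 241.0], 641)]
lip_b [(0.64, [311.0, 194.0], 1057), (0.58, [260.0, 241.0], 641)]
timer [(0.56, [269.0, 170.0], 333)]
tape_roll [(0.59, [227.0, 219.0], 345)]
top 44.52638688785615 280.6498164045911 218.24311736010492 [[-0.0003, -0.9981, 0.0615, 0.4831], [-0.9999, 0.001, 0.0111, 0.0213], [-0.0112, -0.0615, -0.998, 1.7036], [0.0, 0.0, 0.0, 1.0]]
loader_a [(0.74, [258.0, 196.0], 1708), (0.73, [326.0, 204.0], 2362)]
lip_a [(0.89, [256.0, 211.0], 401), (0.57, [329.0, 224.0], 1136)]
lip_b [(0.89, [256.0, 211.0], 401), (0.57, [329.0, 224.0], 1136)]
timer [(0.6, [329.0, 179.0], 382)]
tape_roll [(0.78, [248.0, 180.0], 288)]
{'clock': 0.6, 'joints': array([ 1.1214073 ,  0.43450651,  0.02499648,  1.57320669, -0.01160162,
        1.13400847, -0.07512263]), 'dq': array([-0.00074524, -0.00102847,  0.00041247, -0.00106421,  0.00037444,
       -0.00013415, -0.00105063]), 'joint_efforts': array([-1.24022405e-03, -6.67333460e+01,  9.82960425e-01, -3.14689744e+01,
       -6.07632869e-02,  3.31174338e-02, -3.14926581e-05]), 'position': array([ 0.21240358, -0.58780708,  0.22673516]), 'ee_rot': array([ 3.09449468e+00,  5.41843715e-01, -7.84623016e-06]), 'force': array([-1.17836391,  0.18197156, -0.23003039]), 'ft_torque': array([-0.01363662, -0.02550147,  0.00109677]), 'gripper_force': 0.0, 'width': 1.0035967460279343}
```

View pics/side0.png

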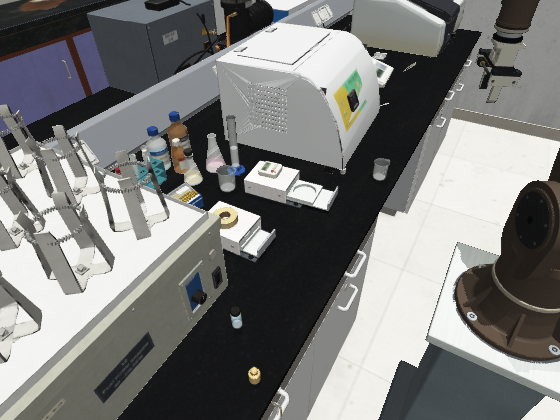

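View pics/top0.png

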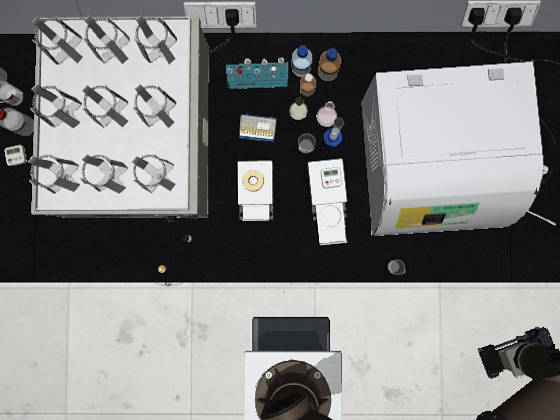

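The top view shows loader_a on the right (around 328,200), with the timer on it and its tray out to row 243. Loader_b is on the left (around 255,190), with the tape on it and its tray shut. The beaker is at (397,267), and the vial and brass weight are far left. Next I'll enlarge both views to find the corners.

```bash
python3 - <<'E'
import cv2
def crop(n,x,y,w,h,s):
    i=cv2.imread(f"pics/{n}0.png")[y:y+h,x:x+w]; i=cv2.resize(i,None,fx=s,fy=s,interpolation=cv2.INTER_CUBIC)
    for k in range(0,w,10): cv2.putText(i,str(x+k),(k*s,8),0,.3,(0,255,255),1); cv2.line(i,(k*s,10),(k*s,16),(0,255,255),1)
    for k in range(0,h,10): cv2.putText(i,str(y+k),(0,k*s+4),0,.3,(0,255,255),1); cv2.line(i,(20,k*s),(26,k*s),(0,255,255),1)
    cv2.imwrite(f"pics/{n}0c.png",i)
crop("top",230,152,120,98,6); crop("side",195,155,150,112,5)
E
```

```text
(no output)
```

View pics/top0c.png

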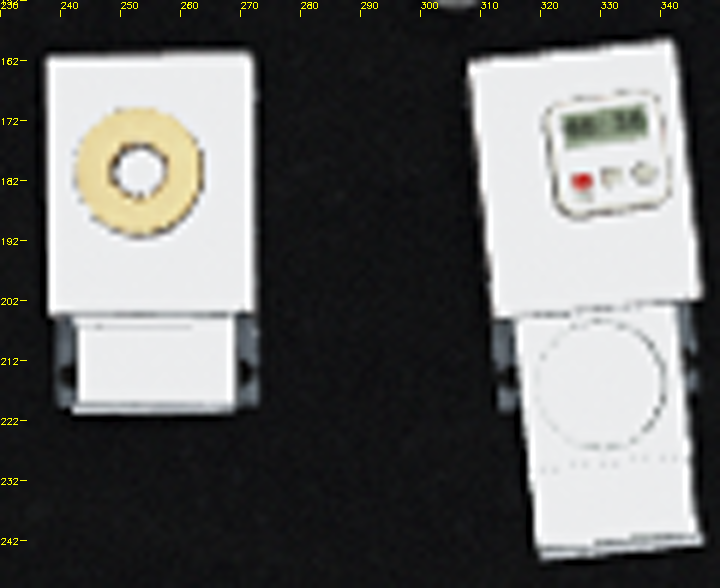

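View pics/side0c.png

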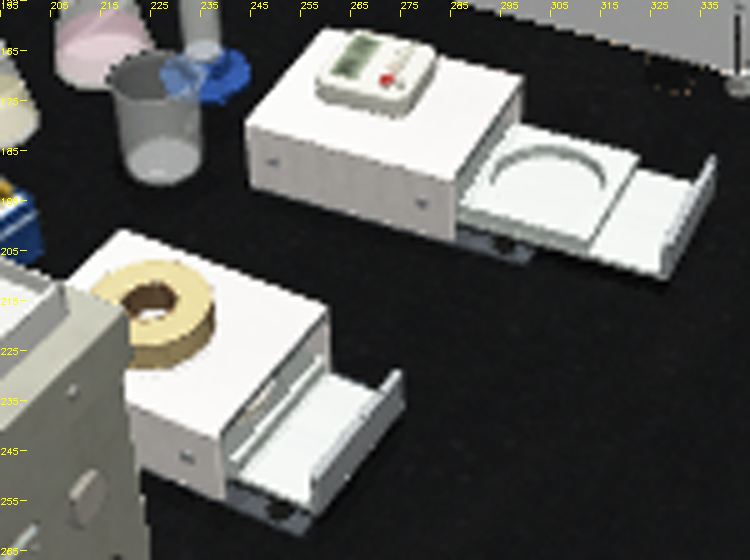

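Enlarged, both housings show clear roof corners, for example B's front edge at about (238,204)-(273,204) in the top view. Lip A is at about (320..347, 243) and lip B at (242..269, 220). I'll fit the poses from both views.

```bash
cat > h.py <<'E'
import numpy as np
from cell import camera_params
def proj(n,P):
    p=camera_params(n); T=np.array(p["T"]); f=210/np.tan(np.radians(p["vertical_fov"]/2))
    c=(np.atleast_2d(P)-T[:3,3])@T[:3,:3]; return np.c_[p["cx"]+f*c[:,0]/c[:,2],p["cy"]+f*c[:,1]/c[:,2]]
def world(o,L):
    x,y,a=o; L=np.atleast_2d(L); return np.c_[x+np.cos(a)*L[:,0]-np.sin(a)*L[:,1],y+np.sin(a)*L[:,0]+np.cos(a)*L[:,1],L[:,2]]
E
python3 - <<'E'
from h import *
from scipy.optimize import least_squares
t=lambda l:(np.array(l)+.5)/6-.5+[230,152]
s=lambda l:(np.array(l)+.5)/5-.5+[195,155]
# roof BL BR FR FL ; lip L R
D={'a':(t([(469,62),(675,39),(702,298),(493,319)]),[0,3,2,1],s([(247,122),(457,181),(523,77),(322,28)]),t([(538,553),(704,541)]),s([(668,240),(713,158)])),
   'b':(t([(47,57),(254,52),(256,315),(49,317)]),[3,2,1],s([(222,437),(329,307),(122,229)]),t([(72,408),(236,408)]),s([(313,468),(400,371)]))}
for k,(tp,idx,sp,lt,ls) in D.items():
    def roof(v): return world(v[:3],[(sx*.07,sy*.056,v[3]) for sx,sy in((1,1),(1,-1),(-1,-1),(-1,1))])
    def lip(v): return world(v[:3],[(v[4],sy*.044,v[5]) for sy in(1,-1)])
    def r(v):
        R=roof(v);L=lip(v)
        return np.concatenate([(proj('top',R)-tp).ravel(),(proj('side',R[idx])-sp).ravel(),(proj('top',L)-lt).ravel(),(proj('side',L)-ls).ravel()])
    q=least_squares(r,[.6,0,0,.055,-.12,.04],loss='soft_l1');v=q.x
    print(k,np.round(v,4),'travel',round(-.12-v[4],4),'lip mid',np.round(lip(v).mean(0),4)); print(np.round(r(v),1))
E
```

```text
a [ 0.7028 -0.1104  0.1002  0.0559 -0.1983  0.0422] travel 0.0783 lip mid [ 0.5056 -0.1303  0.0422]
[-0.1  0.1 -0.1  0.5  0.1  0.1  0.4  0.2 -1.   0.2 -0.9 -0.2  0.2  0.
  0.4 -0.1  0.5  0.5 -0.1 -0.2 -0.4  0.5  0.1 -0.5]
b [ 0.7005  0.1231  0.0137  0.0557 -0.1196  0.0444] travel -0.0004 lip mid [0.5809 0.1215 0.0444]
[-0.1  0.3 -0.1  0.6  0.2 -0.3 -0.  -0.1 -1.2  0.2  0.4 -0.  -0.  -0.2
  0.3  0.2  0.1 -0.2 -0.   1.  -0.1 -1.1]
```

```bash
cat >> h.py <<'E'
from scipy.spatial.transform import Rotation as R
from cell import observe
A=(.7028,-.1104,.1002); B=(.7005,.1231,.0137)
def need(o,lx,z,ly=0):
    s=observe(); C=R.from_rotvec(s["ee_rot"]); p=world(o,[(lx,ly,z)])[0]; a=o[2]
    G=R.from_matrix(np.array([[np.cos(a),np.sin(a),0],[np.sin(a),-np.cos(a),0],[0,0,-1]]))
    print('to',np.round(p,4),'shift',np.round(C.inv().apply(p-s["position"]),4),'turn',np.round((C.inv()*G).as_rotvec(),4),'clock',s["clock"],'F',np.round(s["force"],1))
E
python3 -c "
from h import *
need(A,-.235,.18);need(A,-.235,.02)
import cell;cell.get_image('top')
for d in cell.silhouettes('small_beaker','top')+cell.silhouettes('steel_weight','top'): print(d['p'],d['pixel'])"
```

```text
to [ 0.469  -0.1339  0.18  ] shift [ 0.3955 -0.3397  0.0467] turn [0.     0.     0.2465] clock 0.6 F [-1.2  0.2 -0.2]
to [ 0.469  -0.1339  0.02  ] shift [ 0.3955 -0.3397  0.2067] turn [0.     0.     0.2465] clock 0.6 F [-1.2  0.2 -0.2]
0.78 [393.0, 265.9]
```

jog_arm:
  motion:
    - [[0.01,-0.009,0,0,0,0.01,1],[0.034,-0.029,0,0,0,0.03,1],[0.062,-0.053,0,0,0,0.05,1],[0.09,-0.077,0,0,0,0.07,1],[0.118,-0.101,0,0,0,0.1,1],[0.146,-0.125,0,0,0,0.12,1],[0.174,-0.149,0,0,0,0.14,1],[0.202,-0.173,0.005,0,0,0.16,1],[0.23,-0.197,0.01,0,0,0.19,1],[0.25,-0.215,0.01,0,0,0.2,1]]
  force: 10

```text
clock: 1.58
position: [0.3756, -0.2974, 0.2163]
ee_rot: [-3.132, -0.231, -0.0]
force: [0.6, 1.0, -0.9]
width: 0.327
gripper_force: 0.0
```

```bash
python3 -c "
from h import *
need(A,-.235,.12)"
```

```text
to [ 0.469  -0.1339  0.12  ] shift [ 0.1163 -0.1479  0.0964] turn [-0.0009 -0.0002  0.0471] clock 1.5833 F [ 0.6  1.  -0.9]
```

jog_arm:
  motion:
    - [[0.015,-0.02,0,0,0,0.01,1],[0.04,-0.05,0.015,0,0,0.02,1],[0.065,-0.08,0.03,0,0,0.03,1],[0.09,-0.11,0.05,0,0,0.04,1],[0.11,-0.14,0.075,0,0,0.047,1],[0.116,-0.148,0.1,0,0,0.047,1],[0.116,-0.148,0.12,0,0,0.047,1],[0.116,-0.148,0.135,0,0,0.047,1],[0.116,-0.148,0.14,0,0,0.047,1],[0.116,-0.148,0.14,0,0,0.047,1]]

```text
clock: 2.42
position: [0.4669, -0.1372, 0.0758]
ee_rot: [-3.137, -0.156, 0.003]
force: [-0.1, -0.3, -0.0]
width: 0.003
gripper_force: 0.0
```

```bash
python3 - <<'E'
from h import *
need(A,-.235,.02);need(A,-.1325,.02)
import cv2,cell
a=cell.get_image('side')[150:270,190:350,::-1];b=cell.get_image('top')[160:260,225:385,::-1]
cv2.imwrite('pics/c1.png',cv2.resize(np.vstack([a,b]),None,fx=2.7,fy=2.7,interpolation=cv2.INTER_CUBIC))
E
```

```text
to [ 0.469  -0.1339  0.02  ] shift [ 0.0026 -0.003   0.0558] turn [-0.0006  0.0021 -0.0005] clock 2.4167 F [-0.1 -0.3 -0. ]
to [ 0.571  -0.1237  0.02  ] shift [ 0.1051 -0.0031  0.0556] turn [-0.0006  0.0021 -0.0005] clock 2.4167 F [-0.1 -0.3 -0. ]
```

View pics/c1.png

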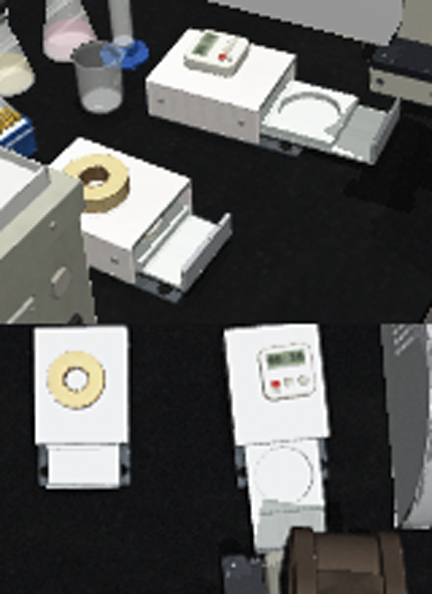

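The side and top views show the shut fingers standing just in front of lip A (top tile, about 270,555 in the crop), with nothing disturbed. Now I'll lower and push.

jog_arm:
  motion:
    - [[0.002,-0.003,0.02,0,0.002,0,1],[0.002,-0.003,0.04,0,0.002,0,1],[0.002,-0.003,0.053,0,0.002,0,1],[0.002,-0.003,0.055,0,0.002,0,1],[0.008,-0.003,0.055,0,0.002,0,1],[0.015,-0.003,0.055,0,0.002,0,1],[0.02,-0.003,0.055,0,0.002,0,1],[0.025,-0.003,0.055,0,0.002,0,1],[0.03,-0.003,0.055,0,0.002,0,1],[0.035,-0.003,0.055,0,0.002,0,1]]

```text
clock: 3.35
position: [0.5026, -0.1309, 0.0221]
ee_rot: [3.138, 0.156, 0.003]
force: [-2.4, -1.7, 1.3]
width: 0.003
gripper_force: 0.9
```

```bash
python3 -c "
from h import *
need(A,-.1325,.02)"
```

```text
to [ 0.571  -0.1237  0.02  ] shift [ 0.0688 -0.0004  0.0023] turn [ 0.0003 -0.002  -0.0006] clock 3.35 F [-2.4 -1.7  1.3]
```

jog_arm:
  motion:
    - [[0.006,0,0.002,0,0,0,1],[0.013,0,0.002,0,0,0,1],[0.02,0,0.002,0,0,0,1],[0.027,0,0.002,0,0,0,1],[0.034,0,0.002,0,0,0,1],[0.041,0,0.002,0,0,0,1],[0.047,0,0.002,0,0,0,1],[0.052,0,0.002,0,0,0,1],[0.056,0,0.002,0,0,0,1],[0.058,0,0.002,0,0,0,1]]

```text
clock: 4.18
position: [0.5606, -0.1248, 0.0198]
ee_rot: [-3.137, -0.157, -0.004]
force: [-2.1, -0.4, -1.4]
width: 0.007
gripper_force: 0.8
```

```bash
python3 -c "
from h import *
need(A,-.1325,.02)"
```

```text
to [ 0.571  -0.1237  0.02  ] shift [ 0.0105 -0.0001 -0.0001] turn [-0.0001 -0.0024 -0.0003] clock 4.1833 F [-2.1 -0.4 -1.4]
```

Next, small steps until the force shows the stop.

jog_arm:
  motion:
    - [[0.002,0,0,0,0,0,1],[0.004,0,0,0,0,0,1],[0.006,0,0,0,0,0,1],[0.0075,0,0,0,0,0,1],[0.009,0,0,0,0,0,1],[0.01,0,0,0,0,0,1],[0.011,0,0,0,0,0,1],[0.011,0,0,0,0,0,1]]

```text
clock: 4.85
position: [0.5701, -0.1239, 0.0198]
ee_rot: [-3.138, -0.156, -0.001]
force: [-4.5, 1.5, 2.4]
width: 0.003
gripper_force: 2.3
```

jog_arm:
  motion:
    - [[0.001,0,0,0,0,0,1],[0.002,0,0,0,0,0,1],[0.002,0,0,0,0,0,1],[0.002,0,0,0,0,0,1]]

```text
clock: 5.18
position: [0.5701, -0.124, 0.0196]
ee_rot: [-3.138, -0.156, 0.004]
force: [-11.0, 0.4, 7.1]
width: 0.007
gripper_force: 5.2
```

jog_arm:
  motion:
    - [[-0.005,0,0,0,0,0,1],[-0.015,0,0,0,0,0,1],[-0.03,0,0,0,0,0,1],[-0.04,0,-0.01,0,0,0,1],[-0.045,0,-0.03,0,0,0,1],[-0.045,0,-0.06,0,0,0,1],[-0.045,0,-0.09,0,0,0,1],[-0.045,0,-0.12,0,0,0,1],[-0.045,0,-0.13,0,0,0,1],[-0.045,0,-0.13,0,0,0,1]]

```text
clock: 6.02
position: [0.5298, -0.1287, 0.153]
ee_rot: [3.136, 0.156, 0.014]
force: [0.4, -0.1, -0.6]
width: 0.004
gripper_force: 0.0
```

```bash
python3 -c "
from h import *
need(B,-.098,.14)"
```

```text
to [0.6025 0.1218 0.14  ] shift [ 0.0971 -0.242   0.0134] turn [ 0.0016 -0.0088  0.0858] clock 6.0167 F [ 0.4 -0.1 -0.6]
```

jog_arm:
  motion:
    - [[0.005,-0.012,0,0,-0.001,0.01,1],[0.014,-0.036,0,0,-0.002,0.02,1],[0.026,-0.066,0,0,-0.003,0.03,1],[0.039,-0.096,0,0,-0.004,0.04,1],[0.051,-0.126,0,0,-0.005,0.05,1],[0.063,-0.156,0,0,-0.006,0.06,1],[0.075,-0.186,0.005,0,-0.007,0.07,1],[0.087,-0.216,0.01,0,-0.008,0.08,1],[0.095,-0.236,0.013,0,-0.009,0.086,1],[0.097,-0.242,0.013,0,-0.009,0.086,1]]

```text
clock: 6.85
position: [0.5996, 0.1273, 0.1348]
ee_rot: [-3.14, -0.029, 0.014]
force: [-0.1, 0.7, -0.8]
width: 0.001
gripper_force: 0.0
```

jog_arm:
  motion:
    - [[0,0,0,0,0,0,1],[0,0,0.01,0,0,0,1],[0,0,0.03,0,0,0,1],[0,0,0.05,0,0,0,1],[0,0,0.05,0,0,0,1],[0,0,0.05,0,0,0,1]]

```text
clock: 7.35
position: [0.5988, 0.1198, 0.0858]
ee_rot: [3.14, 0.018, -0.015]
force: [0.1, 0.3, 0.5]
width: 0.007
gripper_force: 0.0
```

```bash
python3 - <<'E'
from h import *
need(B,-.098,.022)
import cv2,cell
a=cell.get_image('side')[150:270,190:350,::-1];b=cell.get_image('top')[160:260,225:385,::-1]
cv2.imwrite('pics/c2.png',cv2.resize(np.vstack([a,b]),None,fx=2.7,fy=2.7,interpolation=cv2.INTER_CUBIC))
E
```

```text
to [0.6025 0.1218 0.022 ] shift [ 0.0044 -0.0021  0.0637] turn [ 0.0018  0.0098 -0.0022] clock 7.35 F [0.1 0.3 0.5]
```

View pics/c2.png

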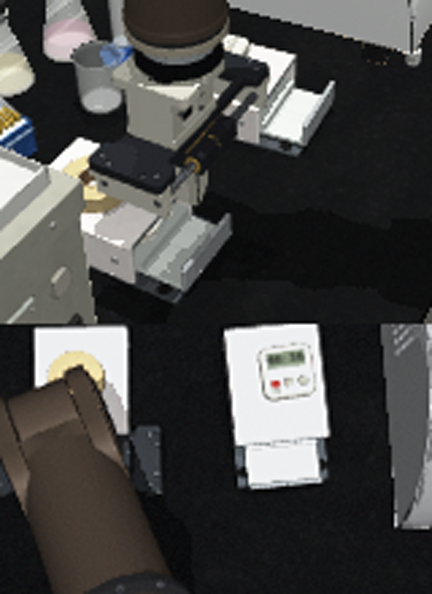

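Loader A's tray is now home: its lip is at the plate edge, and it looks like B did when shut. The fingers hang over B's pocket (around 195,215 in the crop). Now I'll descend.

jog_arm:
  motion:
    - [[0.003,-0.002,0.01,0,0.009,-0.002,1],[0.004,-0.002,0.025,0,0.009,-0.002,1],[0.004,-0.002,0.04,0,0.009,-0.002,1],[0.004,-0.002,0.054,0,0.009,-0.002,1],[0.004,-0.002,0.061,0,0.009,-0.002,1],[0.004,-0.002,0.062,0,0.009,-0.002,1],[0.004,-0.002,0.062,0,0.009,-0.002,1]]

```text
clock: 8.03
position: [0.6038, 0.1241, 0.0256]
ee_rot: [3.141, 0.024, 0.004]
force: [0.3, -0.2, -0.2]
width: 0.005
gripper_force: 0.0
```

```bash
python3 -c "
from h import *
need(B,-.1075,.022);need(B,-.2075,.022)"
```

```text
to [0.593  0.1216 0.022 ] shift [-0.0108  0.0023  0.0035] turn [ 0.0001 -0.0027  0.0017] clock 8.0333 F [ 0.3 -0.2 -0.2]
to [0.493  0.1203 0.022 ] shift [-0.1108  0.0021  0.0033] turn [ 0.0001 -0.0027  0.0017] clock 8.0333 F [ 0.3 -0.2 -0.2]
```

jog_arm:
  motion:
    - [[-0.003,0.001,0.003,0,0,0,1],[-0.006,0.002,0.003,0,0,0,1],[-0.009,0.002,0.003,0,0,0,1],[-0.011,0.002,0.003,0,0,0,1],[-0.013,0.002,0.003,0,0,0,1],[-0.016,0.002,0.003,0,0,0,1],[-0.02,0.002,0.003,0,0,0,1],[-0.024,0.002,0.003,0,0,0,1],[-0.028,0.002,0.003,0,0,0,1],[-0.032,0.002,0.003,0,0,0,1]]

```text
clock: 8.87
position: [0.571, 0.1219, 0.0219]
ee_rot: [3.141, 0.025, 0.003]
force: [2.1, -0.5, 0.8]
width: 0.003
gripper_force: 0.9
```

```bash
python3 -c "
from h import *
need(B,-.2075,.022)"
```

```text
to [0.493  0.1203 0.022 ] shift [-0.078   0.0004 -0.0002] turn [ 0.0001 -0.0021  0.0021] clock 8.8667 F [ 2.1 -0.5  0.8]
```

Force is +2 N in x, so the lip is hooked and the tray is coming.

jog_arm:
  motion:
    - [[-0.004,0,0,0,0,0,1],[-0.009,0,0,0,0,0,1],[-0.014,0,0,0,0,0,1],[-0.02,0,0,0,0,0,1],[-0.026,0,0,0,0,0,1],[-0.032,0,0,0,0,0,1],[-0.038,0,0,0,0,0,1],[-0.044,0,0,0,0,0,1],[-0.049,0,0,0,0,0,1],[-0.054,0,0,0,0,0,1]]

```text
clock: 9.7
position: [0.5168, 0.121, 0.0218]
ee_rot: [3.141, 0.025, 0.003]
force: [1.2, 1.4, 0.2]
width: 0.008
gripper_force: 0.9
```

jog_arm:
  motion:
    - [[-0.004,0,0,0,0,0,1],[-0.008,0,0,0,0,0,1],[-0.011,0,0,0,0,0,1],[-0.014,0,0,0,0,0,1],[-0.016,0,0,0,0,0,1],[-0.018,0,0,0,0,0,1],[-0.02,0,0,0,0,0,1],[-0.021,0,0,0,0,0,1]]

```text
clock: 10.37
position: [0.4961, 0.1205, 0.0216]
ee_rot: [3.141, 0.025, 0.003]
force: [1.0, 0.7, 0.8]
width: 0.007
gripper_force: 0.8
```

```bash
python3 -c "
from h import *
need(B,-.2075,.022)"
```

```text
to [0.493  0.1203 0.022 ] shift [-0.0031  0.0002 -0.0004] turn [ 0.0003 -0.0018  0.002 ] clock 10.3667 F [1.  0.7 0.8]
```

jog_arm:
  motion:
    - [[-0.001,0,0,0,0,0,1],[-0.002,0,0,0,0,0,1],[-0.003,0,0,0,0,0,1],[-0.004,0,0,0,0,0,1],[-0.005,0,0,0,0,0,1],[-0.005,0,0,0,0,0,1]]

```text
clock: 10.87
position: [0.4956, 0.1205, 0.0223]
ee_rot: [-3.14, -0.023, -0.014]
force: [13.8, -0.1, -9.9]
width: 0.002
gripper_force: 6.9
```

The position has stuck with the force rising, so this is the stop. I'll unload to mid-pocket, lift straight up and retreat.

jog_arm:
  motion:
    - [[0.004,0,0,0,0,0,1],[0.009,0,0,0,0,0,1],[0.014,0,0,0,0,0,1],[0.015,0,0,0,0,0,1],[0.015,0,-0.01,0,0,0,1],[0.015,0,-0.03,0,0,0,1],[0.015,0,-0.06,0,0,0,1],[0.015,0,-0.09,0,0,0,1],[0.015,0,-0.12,0,0,0,1],[0.015,0,-0.14,0,0,0,1]]

```text
clock: 11.7
position: [0.5063, 0.1211, 0.1651]
ee_rot: [-3.141, -0.025, -0.006]
force: [1.9, 0.5, -0.6]
width: 0.004
gripper_force: 0.0
```

jog_arm:
  motion:
    - [[0,0.01,-0.01,0,0,0,1],[-0.01,0.03,-0.03,0,0,0,1],[-0.02,0.06,-0.05,0,0,0,1],[-0.04,0.09,-0.06,0,0,0,1],[-0.05,0.12,-0.06,0,0,0,1],[-0.06,0.15,-0.06,0,0,0,1],[-0.07,0.18,-0.06,0,0,0,1],[-0.08,0.21,-0.06,0,0,0,1],[-0.09,0.24,-0.06,0,0,0,1],[-0.095,0.26,-0.06,0,0,0,1]]

```text
clock: 12.53
position: [0.4124, -0.144, 0.2212]
ee_rot: [3.141, 0.02, 0.0]
force: [-0.4, 0.4, 0.0]
width: 0.0
gripper_force: 0.0
```

jog_arm:
  motion:
    - [[0,0.015,0,0,0,0,1],[0,0.04,0,0,0,0,1],[0,0.07,0,0,0,0,1],[0,0.1,0,0,0,0,1],[0,0.13,0,0,0,0,1],[0,0.15,0,0,0,0,1],[0,0.16,0,0,0,0,1],[0,0.16,0,0,0,0,1],[0,0.16,0,0,0,0,1]]

```text
clock: 13.28
position: [0.4171, -0.2999, 0.2212]
ee_rot: [-3.141, -0.024, -0.002]
force: [0.9, 0.8, -0.3]
width: 0.002
gripper_force: 0.0
```

```bash
python3 - <<'E'
from h import *
import cv2,cell
a=cell.get_image('side')[150:270,190:350,::-1];b=cell.get_image('top')[160:260,225:385,::-1]
cv2.imwrite('pics/c3.png',cv2.resize(np.vstack([a,b]),None,fx=2.7,fy=2.7,interpolation=cv2.INTER_CUBIC))
for n,o,l in(('a',A,-.12),('b',B,-.22)): print(n,np.round(proj('top',world(o,[(l,.044,.04),(l,-.044,.04)])),1).tolist())
s=observe();print(s['clock'],s['position'],s['force'])
for d in cell.silhouettes('dish','top'): print(d['p'],d['pixel'],proj('top',world(B,[(-.1305,0,.03)])))
for d in cell.silhouettes('dish','side'): print(d['p'],d['pixel'],proj('side',world(B,[(-.1305,0,.03)])))
E
```

```text
a [[317.1, 220.2], [344.1, 217.5]]
b [[242.3, 250.9], [269.5, 250.5]]
13.3833 [ 0.41764967 -0.2989167   0.2214759 ] [-0.72791535  0.0288698   1.11174255]
0.88 [255.0, 224.8] [[255.75576204 223.22670124]]
0.83 [269.5, 246.0] [[269.89235091 243.46198687]]
0.4 [270.9, 169.5] [[269.89235091 243.46198687]]
```

View pics/c3.png

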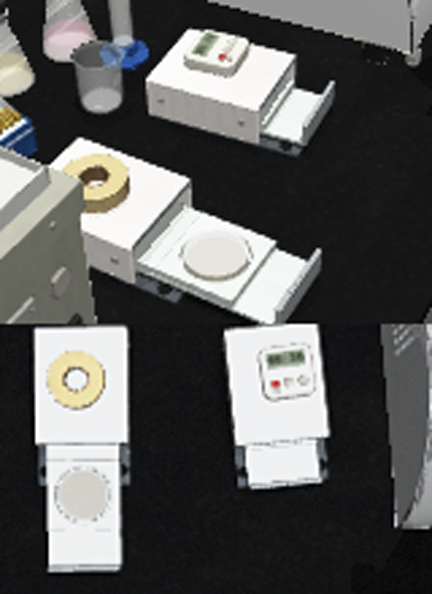

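Tray A is home: its lip is at top-view row 220.4, against 220.2 predicted. Tray B is at its stop (row 251 against 250.7), with the dish flat in its recess. The timer and tape haven't moved, and the arm is clear.

```bash
python3 -c "
import cell;print(cell.sign_off())"
```

```text
the job is handed in; nothing more can be done
None
```

The job is handed in at about 13 s of the 48 s allowed: loader_a's empty tray was pushed fully home first, then loader_b's tray was drawn out to its stop with the dish lying flat in its recess, and the arm finished clear of everything.

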